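Clear the stacking board and pile the cover plates

TASK

The small steel parts basket is standing on the wooden stacking board: clear it away by hanging it by its handle on both prongs of the double hook. Stack the three metal cover plates flat in the middle of the board as one square pile, largest at the bottom and smallest on top, each centred on the one below and with its long edges parallel to the board's. Set the plates down, do not let them fall, and leave the oil bottle, the jar and the motor where they stand.

Things in the scene. Friction and masses are not known exactly. Their poses are not given: they have to be found in the camera images.
- board: fixed wooden stacking board 180 x 110 mm, 18 mm thick, lying flat on the bench. Origin: centre of its underside; x along its 180 mm length, y across, z up; its top is 18 mm above the origin. The basket stands on it at the start
- plate_large: the largest of three plain flat aluminium cover plates, a rigid slab 150 x 62 x 10 mm with dark dots for bolt holes, about 250 g, lying flat loose on the bench. Origin: centre of its underside; x along its length, y across its width, z up. A plate may be turned end for end.
- plate_medium: the middle of three plain flat aluminium cover plates, a rigid slab 125 x 52 x 10 mm with dark dots for bolt holes, about 180 g, lying flat loose on the bench. Origin: centre of its underside; x along its length, y across its width, z up. A plate may be turned end for end.
- plate_small: the smallest of three plain flat aluminium cover plates, a rigid slab 100 x 42 x 10 mm with dark dots for bolt holes, about 120 g, lying flat loose on the bench. Origin: centre of its underside; x along its length, y across its width, z up. A plate may be turned end for end.
- basket: loose steel parts basket, an open box 80 (x) x 100 (y) x 50 mm high, about 250 g, empty, with a rigid upright bail handle: two 8 mm uprights just outside its y walls and a straight level bar across. Origin: centre of its underside, z up
- basket_bar (a point): middle of the basket's handle bar: a round 8 mm bar along the basket's y, 110 mm long, its centre line 140 mm above the basket's underside (86 mm free between bar and rim), straight over the basket's middle; axes as the basket's. It can be pinched from above at the middle
- hook: fixed double hook: grey foot 130 x 130 x 12 mm, post 30 mm wide, 90 mm wide back plate (top 215 mm high, front face at x = -8 mm), two level round prongs 8 mm thick pointing to the stand's -x. Origin: centre of the foot's underside, z up. Prong centre lines: y = -30 and +30 mm, 200 mm high, level to x = -100 mm, then bent up to x = -112 mm, their ends 222 mm high
- hook_seat (a point): where the bar should rest: midway between the two prongs, level with their upper sides (204 mm above the foot's underside), 62 mm before the stand's origin along its -x; axes as the stand's. A hung bar lies along y across both prongs, its centre line 4 mm above this point. Fingers fit between the prongs (52 mm free)
- oil_bottle: grey oil bottle, 56 mm diameter, 130 mm high, loose, standing upright; to be left alone. Origin: centre of its underside
- jar: glass jar with steel cap, 68 mm diameter, 90 mm high, loose, standing upright; to be left alone. Origin: centre of its underside
- motor: grey finned electric motor, about 135 x 100 x 120 mm high, loose and heavy; to be left alone. Origin: centre of its foot's underside, shaft towards its -x
Not all that is in view belongs to the job. Leave any red look-alike of the plate_large alone.

How it is judged:
At the end, for the whole second after the job is handed in: Basket hangs upright (0.2 rad) by its bar on the prongs, within 40 mm of the seat point. Large plate flat on the board, centred within 12 mm, parallel within 0.12 rad; medium on large and small on medium, each within 7 mm and 0.1 rad. All released and at rest (horizontal distance between basket_bar and hook_seat below 0.04 m and z of basket_bar in the frame of hook_seat between -0.004 and 0.012 m and contact force between basket and hook above 0.8 N and angle between basket's own z axis and vertical below 0.2 rad and linear speed of basket below 0.05 m/s and horizontal distance between plate_large and board below 0.012 m and angle between the x axis of plate_large and the x axis of board, either way round below 0.12 rad and z of plate_large in the frame of board between 0.015 and 0.021 m and angle between each of plate_large, plate_medium, plate_small's own z axis and vertical below 0.06 rad and linear speed of each of plate_large, plate_medium, plate_small below 0.02 m/s and horizontal distance between plate_medium and plate_large below 0.007 m and angle between the x axis of plate_medium and the x axis of plate_large, either way round below 0.1 rad and z of plate_medium in the frame of plate_large between 0.007 and 0.013 m and horizontal distance between plate_small and plate_medium below 0.007 m and angle between the x axis of plate_small and the x axis of plate_medium, either way round below 0.1 rad and z of plate_small in the frame of plate_medium between 0.007 and 0.013 m); the robot touches nothing.
It fails at once if a plate is let fall (moves faster than 0.5 m/s with no finger touching it) ((linear speed of plate_large above 0.5 m/s and contact force between the fingers and plate_large below 0.02 N) or (linear speed of plate_medium above 0.5 m/s and contact force between the fingers and plate_medium below 0.02 N) or (linear speed of plate_small above 0.5 m/s and contact force between the fingers and plate_small below 0.02 N)).
It fails at once if the oil bottle is moved more than 30 mm or knocked over (distance of oil_bottle from where it was at the start of the episode above 0.03 m or angle between oil_bottle's own z axis and vertical above 0.4 rad).
It fails at once if the jar is moved more than 30 mm or knocked over (distance of jar from where it was at the start of the episode above 0.03 m or angle between jar's own z axis and vertical above 0.4 rad).
It fails at once if the motor is moved more than 30 mm or knocked over (distance of motor from where it was at the start of the episode above 0.03 m or angle between motor's own z axis and vertical above 0.4 rad).
It also fails if it takes over 72 s, if anything falls off the work surface, if the arm or the gripper's body presses on something with over 40 N, if the wrist force passes 120 N, or if a joint passes its speed limit or range.

ROBOT

A 7-joint arm with a two-finger parallel gripper is mounted at the origin on the work surface. World frame = base frame: x ahead of the robot, y to its left, z up, the work surface at z = 0. Lengths are in m, angles in rad, forces in N, time in s.
With the tool pointing down it reaches from about 0.4 to 0.85 m from the base axis. Payload 10.4 kg.
Tool frame: the origin (TCP) lies at the very end of the fingers, on their centre line; the grasp point (between the pads) lies 19 mm behind it (manip.tcp_to_grasp is the z of the grasp point in the tool frame, in m); z points along the fingers, x is the direction in which the jaws open and shut, and the axes are right-handed (so a half turn about z gives the same grasp; the last joint's range is limited). The gripper opens to 85 mm and grips with 20 to 120 N. Pads are 22 mm wide; open, the fingers measure 114 mm over their backs; the gripper's body (76 mm by 85 mm) begins 54 mm behind the grasp point. The pads swing forward as they close: fully open they stand 13 mm farther back than shut.
Start: joints at [1.231, 0.332, -0.065, 1.46, 0.022, 1.35, -0.088], TCP at [0.195, -0.594, 0.231] pointing down, gripper open.
Joint ranges: [-2.6, 2.6], [-0.5, 2.12], [-1.47, 1.34], [0.16, 2.42], [-1.27, 4.41], [0.06, 2.06], [-2.6, 2.6]. Speed limits (rad/s): [2.22, 2.22, 2.79, 2.79, 3.14, 3.14, 3.14].

INTERFACE

Orientations are given as a unit quaternion [x, y, z, w].
In Python, from workcell import manip gives the robot as it stands.
- The arm moves only by the tool servo_tool, never from a script. Its argument "moves" is a list of rows, each an object with "travel": the shift along the tool's x, y, z in mm, a list of three; "dr": the turn, a rotation vector about the tool's x, y, z in degrees, a list of three. A call has 1 to 12 rows; each row shifts and turns the commanded pose from where the row before left it, along the tool's axes as they then stand; what a row does not reach is not made up. A row lasts 1/8 s, in which the tool goes at most 62.5 mm and 10.7 degrees, less where a joint would pass 70% of its speed; a pose out of reach is approached as far as the arm can. A call is refused whole if a number of a shift passes 62.5 or a number of a turn 10.7, either way. A call with a gripper value outside its range is refused whole. "claw" is the closure, from 0 (fully open) to 1 (shut), set as the call begins (left out, the last holds). The fingers move at their own pace and stop on an object; "squeeze" is the grip in N (left out, the last holds). Time passes only in rows, so rows that do not move let the fingers close. It gives the time, the measured TCP pose, the force and the opening at its end, in the units of the state.
- manip.get_obs(): the state, without advancing time (a new reading comes with each control period).
- manip.camera(name): name is "scene" or "top" or "wrist"; returns the picture (400x640x3 uint8, blue, green, red); there is no depth.
- manip.calibration(name): a dict with "intrinsics" (3x3 intrinsics, pixels), "distortion" ([k1, k2, p1, p2, k3] as OpenCV has them; the pictures are not rectified), "view" (4x4, takes a point from world to camera coordinates). Camera axes: x right, y down, z forward; pixel columns grow to the right and rows downward; lengths in m; the calibration is good to about 2 mm. A picture is of the moment at which its call begins: read the wrist's pose just before it. calibration takes no time and is no camera call; for the wrist camera it gives the pose at the moment of the call.
- manip.hand_in(): hands the job in, once; it reports no verdict.
The state is a dict: "clock": time; "joint_pos": joint angles; "joint_velocities": joint speeds; "tau": joint torques, N m; "position": TCP position; "ee_rot": TCP orientation; "ft_force": force on the tool from outside, world axes, zero at the start; "torque": the same for the moment, N m; "grip_width": opening from 0.0 (shut) to 1.0 (fully open).
Only numpy, scipy, OpenCV 4.12 (cv2) and the standard library are available. Lean on these libraries where they do the work, as an engineer would, in place of code of your own. Each camera call takes 0.05 s, during which the arm holds its last target. There are 200 camera calls.

## Working session

There is one attempt and no reset: what is moved stays moved. The work goes in short steps, Python scripts to look and compute and a tool call to move; the robot and the scene stay as the last step left them, time stands still between calls to the robot, and variables do not carry over. Pictures are saved under pics/ and viewed, on a budget of 10 in all, crops included, one or two more only if the job needs it, and the job is handed in when it is done.

Besides the shell and the picture viewer there is one more tool, called as name([rows], argument=value, ...), one row to a line, values as JSON. servo_tool: Moves the arm, as the interface text tells. Its arguments: {"type":"object","properties":{"moves":{"type":"array","items":{"type":"object","properties":{"travel":{"type":"array","items":{"type":"number"}},"dr":{"type":"array","items":{"type":"number"}}}}},"claw":{"type":"number"},"squeeze":{"type":"number"}},"required":["moves"]}

```bash
ls; mkdir -p pics
python3 - <<'E'
from workcell import manip
import cv2,numpy as np
o=manip.get_obs();print({k:np.round(v,3) for k,v in o.items()},manip.tcp_to_grasp)
for n in("scene","top"):
    cv2.imwrite(f"pics/{n}0.png",manip.camera(n));c=manip.calibration(n);print(n,c)
E
```

```text
pics
{'clock': np.float64(0.0), 'joint_pos': array([ 1.231,  0.333, -0.065,  1.461,  0.022,  1.35 , -0.088]), 'joint_velocities': array([-0.001, -0.001, -0.001, -0.   ,  0.001, -0.001, -0.   ]), 'tau': array([ 0.0000e+00, -6.2545e+01,  4.9000e-02, -3.9160e+01,  1.6000e-02,
        1.0000e-02, -0.0000e+00]), 'position': array([ 0.195, -0.594,  0.23 ]), 'ee_rot': array([ 0.81 , -0.587, -0.001, -0.   ]), 'ft_force': array([-0.551,  0.182, -0.874]), 'torque': array([ 0.007, -0.013,  0.01 ]), 'grip_width': np.float64(1.0)} -0.0187
scene {'intrinsics': array([[391.8523053 ,   0.        , 324.88906705],
       [  0.        , 391.8523053 , 199.17561964],
       [  0.        ,   0.        ,   1.        ]]), 'distortion': array([-0.07043957,  0.        ,  0.        ,  0.        ,  0.        ]), 'view': array([[-0.76490424,  0.64414165, -0.00174154,  0.37862919],
       [ 0.38155422,  0.45090575, -0.80690791, -0.07019751],
       [-0.51897772, -0.61787178, -0.59067469,  1.39804038],
       [ 0.        ,  0.        ,  0.        ,  1.        ]])}
top {'intrinsics': array([[382.18059983,   0.        , 321.64007225],
       [  0.        , 382.18059983, 199.15634218],
       [  0.        ,   0.        ,   1.        ]]), 'distortion': array([-0.06279365,  0.        ,  0.        ,  0.        ,  0.        ]), 'view': array([[ 0.05734592, -0.99835333,  0.00144123, -0.00707839],
       [-0.97754971, -0.05644401, -0.20300405,  0.53911411],
       [ 0.20275112,  0.01023258, -0.97917684,  1.16828219],
       [ 0.        ,  0.        ,  0.        ,  1.        ]])}
```

View pics/scene0.png

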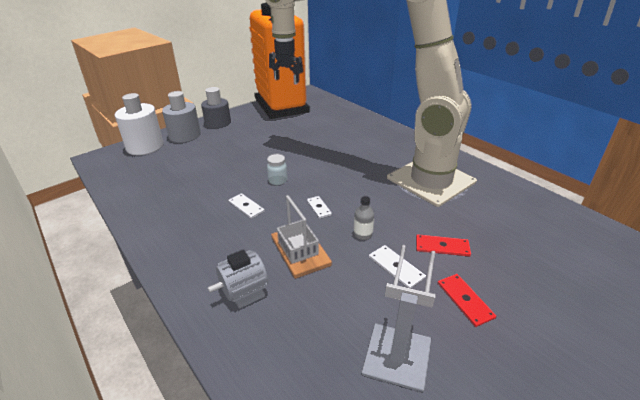

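View pics/top0.png

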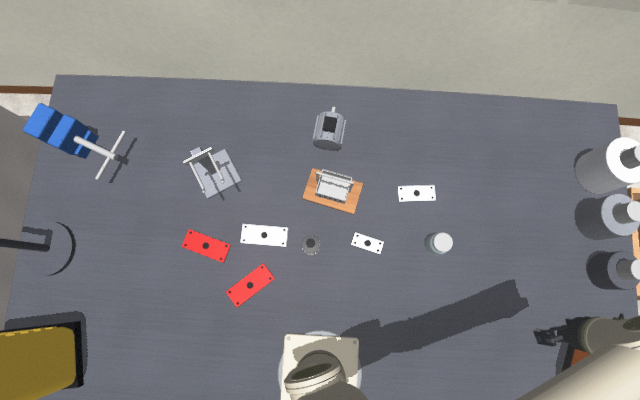

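The top view shows the large plate at about (264,235), medium at (417,193), small at (368,243), the board and basket at (333,191), and the hook at (215,173). The two red plates are decoys.

```bash
cat > h.py <<'E'
from workcell import manip
import cv2,numpy as np
from scipy.spatial.transform import Rotation as R
def ray(n,px,z,c=None):
    c=c or manip.calibration(n); V=c["view"]
    u=cv2.undistortPoints(np.float64(px).reshape(-1,1,2),c["intrinsics"],c["distortion"]).reshape(-1,2)
    d=np.c_[u,np.ones(len(u))]@V[:3,:3]; o=-V[:3,:3].T@V[:3,3]
    return o+d*((z-o[2])/d[:,2])[:,None]
def proj(n,P,c=None):
    c=c or manip.calibration(n); V=c["view"]
    return cv2.projectPoints(np.float64(P).reshape(-1,1,3),cv2.Rodrigues(V[:3,:3])[0],V[:3,3],c["intrinsics"],c["distortion"])[0].reshape(-1,2)
def rects(n,mask,z,amin=150,c=None):
    out=[]
    for k in cv2.findContours(mask.astype(np.uint8),cv2.RETR_EXTERNAL,cv2.CHAIN_APPROX_NONE)[0]:
        if cv2.contourArea(k)<amin: continue
        P=ray(n,k[:,0,:],z,c)[:,:2]*1000
        (x,y),(w,h),a=cv2.minAreaRect(np.float32(P))
        if w<h: w,h,a=h,w,a+90
        a=(a+90)%180-90
        out.append((k[:,0].mean(0).round(),round(x,1),round(y,1),round(w,1),round(h,1),round(a,1)))
    return out
E
python3 - <<'E'
from h import *
im=cv2.imread("pics/top0.png")
hsv=cv2.cvtColor(im,cv2.COLOR_BGR2HSV)
H,S,V=cv2.split(hsv)
for n,m,z in(("white",(S<40)&(V>190),.01),("orange",(H<20)&(S>90)&(V>80),.018),("grey foot",(S<60)&(V>110)&(V<190),.012)):
    print(n)
    for r in rects("top",m,z): 
        if 170<r[0][0]<470 and 90<r[0][1]<300: print(r)
cv2.imwrite("pics/z0.png",np.hstack([cv2.resize(im[135:210,170:250],None,fx=5,fy=5,interpolation=cv2.INTER_CUBIC),cv2.resize(im[155:230,295:375],None,fx=5,fy=5,interpolation=cv2.INTER_CUBIC)]))
E
```

```text
white
(array([443., 242.]), 428.1, -380.2, 59.0, 57.5, 46.7)
(array([367., 243.]), 412.1, -131.9, 99.5, 43.5, 74.7)
(array([264., 235.]), 418.7, 207.0, 150.5, 63.9, 88.6)
(array([416., 193.]), 588.3, -291.3, 125.4, 53.7, -84.8)
(array([331., 191.]), 579.1, -7.4, 103.6, 39.5, 77.0)
(array([334., 179.]), 618.0, -12.1, 129.0, 23.9, 76.0)
(array([202., 178.]), 601.6, 430.5, 138.6, 40.5, 32.5)
(array([219., 167.]), 631.7, 371.3, 135.5, 66.7, 16.7)
orange
(array([250., 285.]), 256.6, 236.2, 147.4, 61.4, -49.0)
(array([206., 246.]), 372.2, 391.0, 147.9, 60.5, 73.6)
(array([331., 193.]), 577.6, -9.3, 178.3, 109.0, 75.9)
grey foot
(array([290., 205.]), 635.9, 37.0, 2580.5, 1465.0, -86.7)
```

View pics/z0.png

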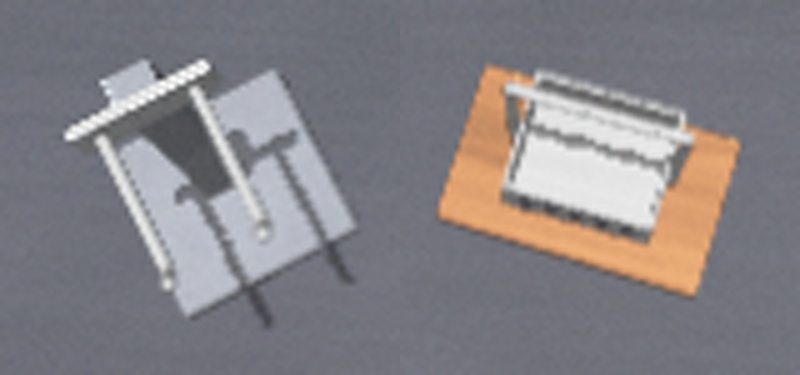

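The crop shows the prongs running from the back plate (top-left) down-right to the tips at crop (167,283) and (264,232). The bar runs from crop (508,90) to (690,138). Next I'll compute the hook and bar poses.

Run:
```python
from h import *
def cr(p,ox,oy): return (np.float64(p)+.5)/5-.5+[ox,oy]
bar=ray("top",cr([[108,90],[290,138]],295,155),.160)*1000
d=bar[0]-bar[1];print("bar",bar.round(1),bar.mean(0),np.linalg.norm(d),np.degrees(np.arctan2(d[1],d[0])))
pr=cr([[102,143],[167,283],[195,90],[264,232]],170,135)
roots=ray("top",pr[[0,2]],.204)*1000; tips=ray("top",pr[[1,3]],.224)*1000
v=(roots-tips)[:,:2];print("roots",roots.round(1),"tips",tips.round(1),np.linalg.norm(v,axis=1),np.degrees(np.arctan2(v[:,1],v[:,0])),np.linalg.norm(tips[0]-tips[1]))
f=ray("top",cr([[275,70],[357,228],[187,317]],170,135),.012)*1000
print("foot",f.round(1),"centre",(f[0]+f[2])/2,np.linalg.norm(f[0]-f[1]),np.linalg.norm(f[2]-f[1]))
e=(f[0]-f[1])[:2];a1=np.degrees(np.arctan2(e[1],e[0]));e=(f[2]-f[1])[:2];a2=np.degrees(np.arctan2(e[1],e[0]))-90
t=tips[:,:2].mean(0);a=np.radians(np.mean([a1,a2]));h=np.array([np.cos(a),np.sin(a)])
print(a1,a2,"origin from tips",t+112*h,"seat via tips",t+50*h,"via foot",((f[0]+f[2])/2)[:2]-62*h)
# cross-check in scene view: bar ends, tips
print("scene px bar",proj("scene",bar/1000),"tips",proj("scene",tips/1000))
```

```text
bar [[596.3  43.6 160. ]
 [573.2 -65.4 160. ]] [584.77289748 -10.94512559 160.        ] 111.41125131371516 78.04392750895677
roots [[591.6 407.3 204. ]
 [626.4 357.  204. ]] tips [[507.2 352.6 224. ]
 [539.4 301.5 224. ]] [100.57397501 103.1869093 ] [32.94316839 32.5144    ] 60.33867746308115
foot [[705.1 366.6  12. ]
 [596.9 298.7  12. ]
 [529.5 406.5  12. ]] centre [617.29621224 386.57108248  12.        ] 127.75014839236331 127.20428185281482
32.12902681336039 32.02297050094623 origin from tips [618.21047377 386.51261919] seat via tips [565.6751178  353.58791156] via foot [564.76085627 353.64637485]
scene px bar [[304.75241437 218.56005684]
 [286.61933508 195.39934921]] tips [[432.72202926 249.5648328 ]
 [402.95478358 243.51583775]]
```

```bash
cat > go.py <<'E'
# go.py x y z yaw(deg, tool x, mod 180): shift in tool axes (mm) and turn (deg) from the measured pose
import sys
from h import *
x,y,z,w=map(float,sys.argv[1:5])
o=manip.get_obs();r=R.from_quat(o["ee_rot"]);M=r.as_matrix()
cur=np.degrees(np.arctan2(M[1,0],M[0,0]));dy=(w-cur+90)%180-90;w=cur+dy
T=R.from_euler('z',w,degrees=True)*R.from_euler('x',180,degrees=True)
print("t",o["clock"].round(2),"pos",(o["position"]*1000).round(1),"yaw",cur.round(1),"F",o["ft_force"].round(1),"grip",round(float(o["grip_width"]),3))
print("shift",(r.inv().apply(np.array([x,y,z])-o["position"]*1000)).round(1),"turn",np.degrees((r.inv()*T).as_rotvec()).round(1),"j7",o["joint_pos"].round(2))
E
python3 go.py 584.8 -10.9 240 -12.5
```

```text
Traceback (most recent call last):
  File "go.py", line 8, in <module>
    print("t",o["clock"].round(2),"pos",(o["position"]*1000).round(1),"yaw",cur.round(1),"F",o["ft_force"].round(1),"grip",round(float(o["grip_width"]),3))
              ^^^^^^^^^^^^^^^^
AttributeError: 'float' object has no attribute 'round'
```

```bash
sed -i 's/o\["clock"\].round(2)/round(float(o["clock"]),2)/' go.py; python3 go.py 584.8 -10.9 240 -12.5
```

```text
t 0.1 pos [ 194.6 -593.6  230.6] yaw -71.8 F [-0.  -0.3 -0.3] grip 1.003
shift [-432.1 -552.3   -8.9] turn [ -0.    0.1 -59.3] j7 [ 1.23  0.33 -0.06  1.46  0.02  1.35 -0.09]
```

servo_tool([
  {"travel": [-36, -46, -0.7]},
  {"travel": [-36, -46, -0.7]},
  {"travel": [-36, -46, -0.7]},
  {"travel": [-36, -46, -0.7]},
  {"travel": [-36, -46, -0.7]},
  {"travel": [-36, -46, -0.7]},
  {"travel": [-36, -46, -0.7]},
  {"travel": [-36, -46, -0.7]},
  {"travel": [-36, -46, -0.7]},
  {"travel": [-36, -46, -0.7]},
  {"travel": [-36, -46, -0.7]},
  {"travel": [-36, -46, -0.7]},
], claw=0, squeeze=100)

```text
$.moves[0]: bad value
```

servo_tool([
  {"dr": [0, 0, -10]},
  {"dr": [0, 0, -10]},
  {"dr": [0, 0, -10]},
  {"dr": [0, 0, -10]},
  {"dr": [0, 0, -10]},
  {"dr": [0, 0, -9.3]},
  {"dr": [0, 0, 0]},
  {"dr": [0, 0, 0]},
])

```text
$.moves[0]: bad value
```

```bash
python3 go.py 584.8 -10.9 139 -12.5
python3 - <<'E'
from h import *
cv2.imwrite("pics/w1.png",manip.camera("wrist"));c=manip.calibration("wrist")
print(c["view"].round(3))
bar=np.array([[.5963,.0436,.158],[.5732,-.0654,.158],[.5848,-.0109,.158]])
print("expected bar px",proj("wrist",bar,c).round(0))
E
```

```text
t 0.1 pos [ 194.6 -593.6  230.6] yaw -71.8 F [-0.  -0.3 -0.3] grip 1.003
shift [-432.  -552.3   92.1] turn [ -0.    0.1 -59.3] j7 [ 1.23  0.33 -0.06  1.46  0.02  1.35 -0.09]
[[ 0.312 -0.95  -0.003 -0.623]
 [-0.901 -0.296  0.318 -0.042]
 [-0.303 -0.097 -0.948  0.381]
 [ 0.     0.     0.     1.   ]]
expected bar px [[22044. 24747.]
 [ 4205.  5158.]
 [ 9537. 11214.]]
```

View pics/w1.png

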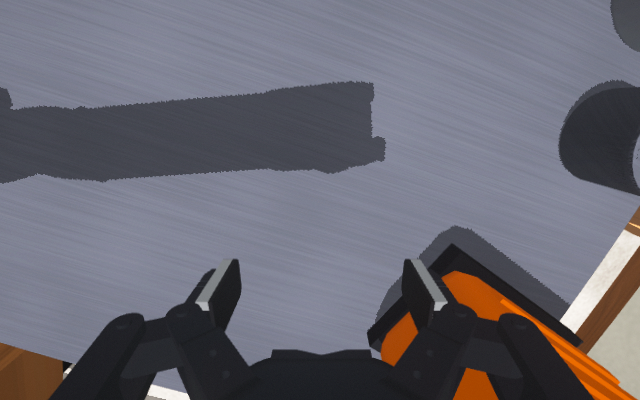

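The call was refused because each row needs both fields. The picture shows only the bare bench and the fingers. I'll redo the move with both fields.

servo_tool([
  {"travel": [-36, -46, -0.7], "dr": [0, 0, 0]},
  {"travel": [-36, -46, -0.7], "dr": [0, 0, 0]},
  {"travel": [-36, -46, -0.7], "dr": [0, 0, 0]},
  {"travel": [-36, -46, -0.7], "dr": [0, 0, 0]},
  {"travel": [-36, -46, -0.7], "dr": [0, 0, 0]},
  {"travel": [-36, -46, -0.7], "dr": [0, 0, 0]},
  {"travel": [-36, -46, -0.7], "dr": [0, 0, 0]},
  {"travel": [-36, -46, -0.7], "dr": [0, 0, 0]},
  {"travel": [-36, -46, -0.7], "dr": [0, 0, 0]},
  {"travel": [-36, -46, -0.7], "dr": [0, 0, 0]},
  {"travel": [-36, -46, -0.7], "dr": [0, 0, 0]},
  {"travel": [-36, -46, -0.7], "dr": [0, 0, 0]},
], claw=0, squeeze=100)

```text
clock: 1.65
position: [0.5855, -0.0101, 0.2397]
ee_rot: [0.81, -0.587, 0.0, 0.0]
ft_force: [0.8, -0.6, 0.2]
grip_width: 0.998
```

servo_tool([
  {"travel": [0, 0, 0], "dr": [0, 0, -10]},
  {"travel": [0, 0, 0], "dr": [0, 0, -10]},
  {"travel": [0, 0, 0], "dr": [0, 0, -10]},
  {"travel": [0, 0, 0], "dr": [0, 0, -10]},
  {"travel": [0, 0, 0], "dr": [0, 0, -10]},
  {"travel": [0, 0, 0], "dr": [0, 0, -9.3]},
  {"travel": [0, 0, 0], "dr": [0, 0, 0]},
  {"travel": [0, 0, 0], "dr": [0, 0, 0]},
])

```text
clock: 2.65
position: [0.5846, -0.0115, 0.2396]
ee_rot: [0.994, -0.111, -0.0, 0.0]
ft_force: [0.3, 0.7, 0.3]
grip_width: 1.004
```

```bash
python3 go.py 584.8 -10.9 139 -12.5
python3 - <<'E'
from h import *
im=manip.camera("wrist");cv2.imwrite("pics/w2.png",im);c=manip.calibration("wrist")
bar=np.array([[.5963,.0436,.158],[.5732,-.0654,.158],[.5848,-.0109,.158]])
print("expected bar px",proj("wrist",bar,c).round(0))
H,S,V=cv2.split(cv2.cvtColor(im,cv2.COLOR_BGR2HSV))
for r in rects("wrist",(H<20)&(S>90)&(V>80),.018,c=c): print("board",r)
E
```

```text
t 2.65 pos [584.6 -11.5 239.6] yaw -12.8 F [0.3 0.7 0.3] grip 1.004
shift [  0.   -0.7 100.6] turn [ 0.   0.  -0.3] j7 [ 0.54  0.32 -0.73  1.53  0.22  1.37 -0.44]
expected bar px [[320. 145.]
 [322. 270.]
 [321. 212.]]
board (array([341., 231.]), 595.0, -94.5, 38.0, 18.2, -12.7)
board (array([308., 160.]), 580.2, -8.5, 178.7, 109.5, 75.8)
board (array([36., 48.]), 282.2, 216.7, 107.9, 62.3, -49.3)
```

View pics/w2.png

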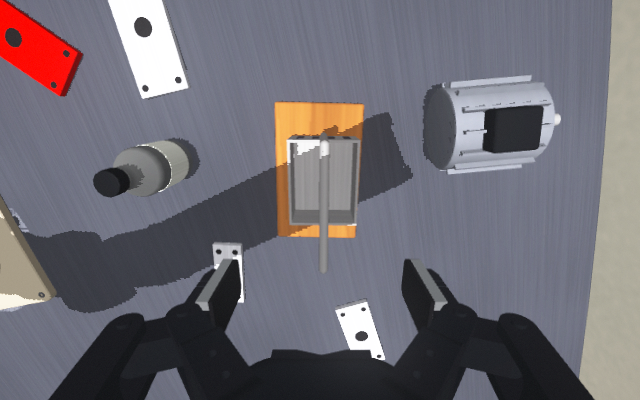

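The bar appears at u≈322, v 140–270, matching the estimate. I'll go down and pinch it.

servo_tool([
  {"travel": [0, 0, 30], "dr": [0, 0, 0]},
  {"travel": [0, 0, 40], "dr": [0, 0, 0]},
  {"travel": [0, 0, 20], "dr": [0, 0, 0]},
  {"travel": [0, 0, 10], "dr": [0, 0, 0]},
  {"travel": [0, 0, 0], "dr": [0, 0, 0]},
])

```text
clock: 3.32
position: [0.5849, -0.0114, 0.14]
ee_rot: [0.994, -0.109, 0.0, -0.0]
ft_force: [0.0, 1.5, 0.3]
grip_width: 1.0
```

servo_tool([
  {"travel": [0, 0, 0], "dr": [0, 0, 0]},
  {"travel": [0, 0, 0], "dr": [0, 0, 0]},
  {"travel": [0, 0, 0], "dr": [0, 0, 0]},
  {"travel": [0, 0, 0], "dr": [0, 0, 0]},
  {"travel": [0, 0, 0], "dr": [0, 0, 0]},
  {"travel": [0, 0, 0], "dr": [0, 0, 0]},
  {"travel": [0, 0, 0], "dr": [0, 0, 0]},
  {"travel": [0, 0, 0], "dr": [0, 0, 0]},
], claw=1, squeeze=60)

```text
clock: 4.32
position: [0.5849, -0.0115, 0.14]
ee_rot: [0.994, -0.109, 0.0, 0.0]
ft_force: [1.5, -0.0, 2.9]
grip_width: 0.067
```

servo_tool([
  {"travel": [0, 0, -10], "dr": [0, 0, 0]},
  {"travel": [0, 0, -20], "dr": [0, 0, 0]},
  {"travel": [0, 0, -30], "dr": [0, 0, 0]},
  {"travel": [0, 0, -30], "dr": [0, 0, 0]},
  {"travel": [0, 0, 0], "dr": [0, 0, 0]},
  {"travel": [0, 0, 0], "dr": [0, 0, 0]},
])

```text
clock: 5.08
position: [0.5843, -0.0116, 0.2292]
ee_rot: [0.994, -0.109, -0.0, 0.0]
ft_force: [0.4, -0.4, -2.9]
grip_width: 0.066
```

```bash
a=32.1; python3 go.py $(python3 -c "
import math;a=math.radians($a);print(565.2-130*math.cos(a),353.6-130*math.sin(a))") 229 $a
```

```text
t 5.08 pos [584.3 -11.6 229.2] yaw -12.6 F [ 0.4 -0.4 -2.9] grip 0.066
shift [-1.904e+02 -2.609e+02  2.000e-01] turn [  0.    0.1 -44.7] j7 [ 0.54  0.33 -0.73  1.54  0.22  1.35 -0.44]
```

servo_tool([
  {"travel": [-8, -11, -2], "dr": [0, 0, 0]},
  {"travel": [-16, -22, -4], "dr": [0, 0, 0]},
  {"travel": [-24, -33, -4], "dr": [0, 0, 0]},
  {"travel": [-24, -33, 0], "dr": [0, 0, 0]},
  {"travel": [-16, -22, 0], "dr": [0, 0, -4]},
  {"travel": [-7, -10, 0], "dr": [0, 0, -7]},
  {"travel": [0, 0, 0], "dr": [0, 0, -9]},
  {"travel": [0, 0, 0], "dr": [0, 0, -9]},
  {"travel": [0, 0, 0], "dr": [0, 0, -9]},
  {"travel": [0, 0, 0], "dr": [0, 0, -5]},
  {"travel": [0, 0, 0], "dr": [0, 0, -1.7]},
  {"travel": [0, 0, 0], "dr": [0, 0, 0]},
])

```text
clock: 6.58
position: [0.5195, 0.1367, 0.2395]
ee_rot: [0.961, 0.277, -0.0, 0.0]
ft_force: [-0.0, -0.1, -3.0]
grip_width: 0.071
```

```bash
python3 go.py 455 284.5 232 32.1
```

```text
t 6.58 pos [519.5 136.7 239.5] yaw 32.1 F [-0.  -0.1 -3. ] grip 0.071
shift [  24.1 -159.5    7.5] turn [-0.  0.  0.] j7 [ 0.47  0.25 -0.94  1.64  0.2   1.35  0.07]
```

servo_tool([
  {"travel": [2, -10, 1], "dr": [0, 0, 0]},
  {"travel": [4, -28, 1], "dr": [0, 0, 0]},
  {"travel": [6, -40, 1], "dr": [0, 0, 0]},
  {"travel": [6, -40, 1], "dr": [0, 0, 0]},
  {"travel": [4, -28, 2], "dr": [0, 0, 0]},
  {"travel": [2, -13.5, 1.5], "dr": [0, 0, 0]},
  {"travel": [0, 0, 0], "dr": [0, 0, 0]},
  {"travel": [0, 0, 0], "dr": [0, 0, 0]},
])

```text
clock: 7.58
position: [0.4558, 0.2833, 0.2321]
ee_rot: [0.961, 0.276, -0.0, 0.0]
ft_force: [0.3, 0.3, -2.1]
grip_width: 0.066
```

```bash
python3 go.py 565.2 353.6 232 32.1;  python3 - <<'E'
from h import *
cv2.imwrite("pics/s3.png",np.hstack([cv2.resize(manip.camera("scene")[170:330,320:480],(400,400),interpolation=cv2.INTER_CUBIC),cv2.resize(manip.camera("top")[125:225,170:270],(400,400),interpolation=cv2.INTER_CUBIC)]))
E
```

```text
t 7.58 pos [455.8 283.3 232.1] yaw 32.0 F [ 0.3  0.3 -2.1] grip 0.066
shift [130.   -1.5   0. ] turn [ 0.   0.  -0.1] j7 [ 0.23  0.27 -1.01  1.65  0.24  1.35 -0.26]
```

View pics/s3.png

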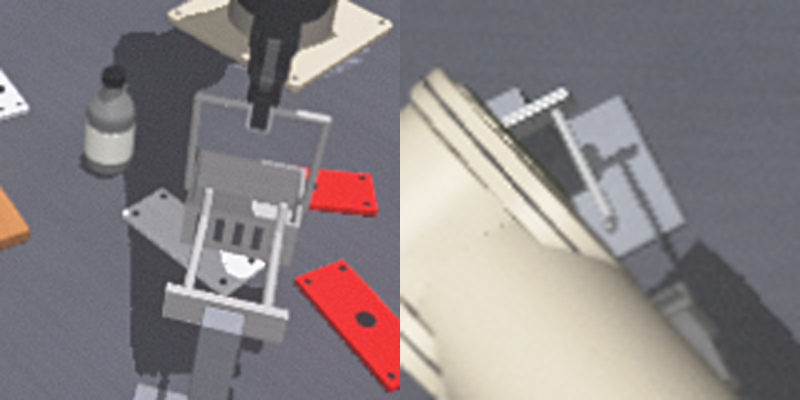

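The basket hangs level in the gripper, square to and centred on the prongs. I'll thread it in.

servo_tool([
  {"travel": [8, -0.5, 0], "dr": [0, 0, 0]},
  {"travel": [16, -0.5, 0], "dr": [0, 0, 0]},
  {"travel": [20, -0.5, 0], "dr": [0, 0, 0]},
  {"travel": [22, 0, 0], "dr": [0, 0, 0]},
  {"travel": [22, 0, 0], "dr": [0, 0, 0]},
  {"travel": [20, 0, 0], "dr": [0, 0, 0]},
  {"travel": [14, 0, 0], "dr": [0, 0, 0]},
  {"travel": [8, 0, 0], "dr": [0, 0, 0]},
  {"travel": [0, 0, 0], "dr": [0, 0, 0]},
])

```text
clock: 8.8
position: [0.5646, 0.355, 0.2317]
ee_rot: [0.961, 0.277, -0.0, -0.0]
ft_force: [-1.2, 0.1, -3.1]
grip_width: 0.069
```

servo_tool([
  {"travel": [0, 0, 12], "dr": [0, 0, 0]},
  {"travel": [0, 0, 14], "dr": [0, 0, 0]},
  {"travel": [0, 0, 8], "dr": [0, 0, 0]},
  {"travel": [0, 0, 4], "dr": [0, 0, 0]},
  {"travel": [0, 0, 2], "dr": [0, 0, 0]},
  {"travel": [0, 0, 0], "dr": [0, 0, 0]},
])

```text
clock: 9.55
position: [0.5644, 0.355, 0.1924]
ee_rot: [0.961, 0.277, 0.0, -0.0]
ft_force: [0.1, -0.5, -2.5]
grip_width: 0.068
```

```bash
python3 go.py 565.2 353.6 189 32.1;  python3 - <<'E'
from h import *
cv2.imwrite("pics/s4.png",np.hstack([cv2.resize(manip.camera("scene")[210:370,320:480],(400,400),interpolation=cv2.INTER_CUBIC),cv2.resize(manip.camera("wrist"),(400,400))]))
E
```

```text
t 9.55 pos [564.4 355.  192.4] yaw 32.2 F [ 0.1 -0.5 -2.5] grip 0.068
shift [-0.1  1.6  3.4] turn [ 0.  -0.   0.1] j7 [-0.03  0.6  -0.9   1.35  0.46  1.4  -0.36]
```

View pics/s4.png

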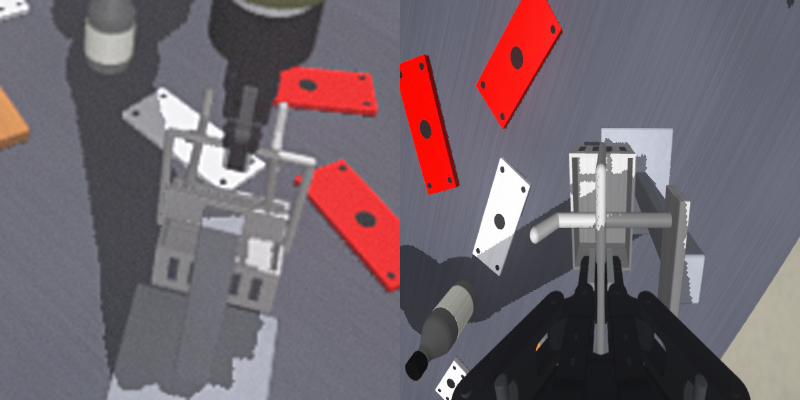

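The bar lies across the prongs, between the back plate and the bent ends. I'll lower it until it touches.

servo_tool([
  {"travel": [0, 0, 1.5], "dr": [0, 0, 0]},
  {"travel": [0, 0, 1], "dr": [0, 0, 0]},
  {"travel": [0, 0, 0], "dr": [0, 0, 0]},
])

```text
clock: 10.02
position: [0.5643, 0.3549, 0.1896]
ee_rot: [0.961, 0.277, -0.0, 0.0]
ft_force: [-0.1, 0.1, -3.1]
grip_width: 0.07
```

servo_tool([
  {"travel": [0, 0, 1], "dr": [0, 0, 0]},
  {"travel": [0, 0, 0.5], "dr": [0, 0, 0]},
  {"travel": [0, 0, 0], "dr": [0, 0, 0]},
])

```text
clock: 10.4
position: [0.5645, 0.3551, 0.1891]
ee_rot: [0.961, 0.277, 0.0, 0.0]
ft_force: [-2.2, -3.4, 4.9]
grip_width: 0.072
```

servo_tool([
  {"travel": [0, 0, 0], "dr": [0, 0, 0]},
  {"travel": [0, 0, 0], "dr": [0, 0, 0]},
  {"travel": [0, 0, 0], "dr": [0, 0, 0]},
  {"travel": [0, 0, 0], "dr": [0, 0, 0]},
  {"travel": [0, 0, 0], "dr": [0, 0, 0]},
], claw=0.65)

```text
clock: 11.02
position: [0.5643, 0.355, 0.1882]
ee_rot: [0.961, 0.277, 0.0, 0.0]
ft_force: [0.7, -0.2, 0.2]
grip_width: 0.351
```

servo_tool([
  {"travel": [0, 0, -6], "dr": [0, 0, 0]},
  {"travel": [0, 0, -15], "dr": [0, 0, 0]},
  {"travel": [0, 0, -30], "dr": [0, 0, 0]},
  {"travel": [0, 0, -20], "dr": [0, 0, 0]},
  {"travel": [0, 0, 0], "dr": [0, 0, 0]},
])

```text
clock: 11.65
position: [0.5648, 0.3557, 0.2615]
ee_rot: [0.961, 0.277, 0.002, -0.0]
ft_force: [-0.3, 0.2, -0.3]
grip_width: 0.351
```

```bash
python3 go.py 420 207 180 -1.4
python3 - <<'E'
from h import *
cv2.imwrite("pics/s5.png",np.hstack([cv2.resize(manip.camera("scene")[210:370,320:480],(400,400),interpolation=cv2.INTER_CUBIC),cv2.resize(manip.camera("wrist"),(400,400))]))
im=manip.camera("top");cv2.imwrite("pics/top5.png",im)
E
```

```text
t 11.65 pos [564.8 355.7 261.5] yaw 32.1 F [-0.3  0.2 -0.3] grip 0.351
shift [-202.    48.9   80.8] turn [-0.1 -0.2 33.5] j7 [-0.04  0.56 -0.91  1.25  0.44  1.52 -0.33]
```

View pics/s5.png

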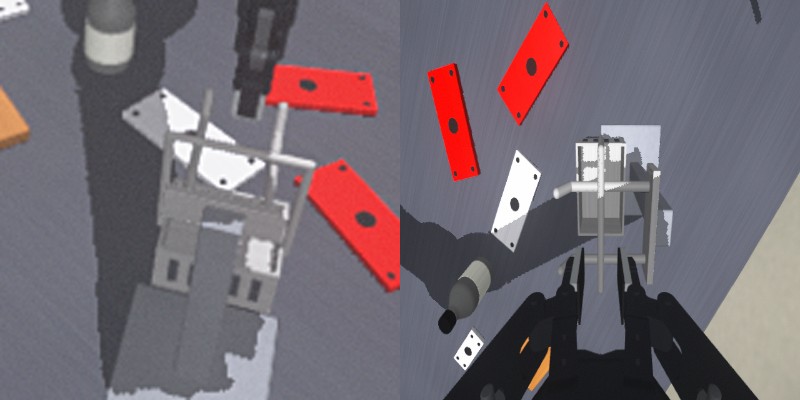

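The basket hangs on both prongs and the gripper is clear. Next is the large plate.

servo_tool([
  {"travel": [-20, 0, -2], "dr": [0, 0, 0]},
  {"travel": [-40, 9, 0], "dr": [0, 0, 0]},
  {"travel": [-40, 10, 0], "dr": [0, 0, 0]},
  {"travel": [-40, 10, 0], "dr": [0, 0, 0]},
  {"travel": [-40, 10, 0], "dr": [0, 0, 0]},
  {"travel": [-22, 10, 0], "dr": [0, 0, 0]},
  {"travel": [0, 0, 20], "dr": [0, 0, 10]},
  {"travel": [0, 0, 30], "dr": [0, 0, 10]},
  {"travel": [0, 0, 20], "dr": [0, 0, 10]},
  {"travel": [0, 0, 10], "dr": [0, 0, 3.5]},
  {"travel": [0, 0, 0], "dr": [0, 0, 0]},
  {"travel": [0, 0, 0], "dr": [0, 0, 0]},
], claw=0)

```text
clock: 13.3
position: [0.4194, 0.206, 0.1814]
ee_rot: [1.0, -0.011, -0.0, -0.0]
ft_force: [-0.3, -0.4, -0.3]
grip_width: 0.999
```

```bash
cat > pl.py <<'E'
# plates seen by the wrist (z = top height mm of what to measure) ; also top
import sys
from h import *
z=float(sys.argv[1])/1000
c=manip.calibration("wrist");w=manip.camera("wrist");t=manip.camera("top")
for n,im,cc in(("wrist",w,c),("top",t,None)):
    H,S,V=cv2.split(cv2.cvtColor(im,cv2.COLOR_BGR2HSV))
    for r in rects(n,(S<45)&(V>(175 if n=="wrist" else 190)),z,150,cc):
        if 30<r[4]<75 and r[3]<200: print(n,r)
    for r in rects(n,(H<20)&(S>90)&(V>80),.018,150,cc):
        if 90<r[4]<130: print(n,"board",r)
E
python3 go.py 419 207 150 -1.4; python3 pl.py 10
```

```text
t 13.3 pos [419.4 206.  181.4] yaw -1.3 F [-0.3 -0.4 -0.3] grip 0.999
shift [-0.4 -1.  31.4] turn [-0.   0.   0.1] j7 [ 0.43  0.11 -1.02  1.89  0.1   1.2  -0.64]
wrist (array([619., 354.]), 864.9, -61.9, 95.4, 63.9, -82.7)
wrist (array([ 48., 278.]), 52.4, 89.7, 141.9, 73.8, -13.4)
wrist (array([321., 178.]), 419.2, 207.8, 149.1, 62.3, 87.9)
top (array([353., 365.]), 30.1, -98.3, 103.3, 43.2, 5.0)
top (array([443., 242.]), 428.1, -380.2, 59.0, 57.5, 46.7)
top (array([367., 243.]), 411.6, -131.7, 99.5, 42.5, 74.7)
top (array([634., 211.]), 570.4, -1054.9, 68.8, 45.5, -6.5)
top (array([416., 193.]), 588.3, -291.2, 124.8, 53.6, -84.8)
top board (array([332., 191.]), 578.3, -9.7, 178.6, 110.3, 75.9)
```

servo_tool([
  {"travel": [0, -1.5, 40], "dr": [0, 0, 0.5]},
  {"travel": [0, 0, 50], "dr": [0, 0, 0]},
  {"travel": [0, 0, 45], "dr": [0, 0, 0]},
  {"travel": [0, 0, 25], "dr": [0, 0, 0]},
  {"travel": [0, 0, 12], "dr": [0, 0, 0]},
  {"travel": [0, 0, 0], "dr": [0, 0, 0]},
])

```text
clock: 14.15
position: [0.4195, 0.2076, 0.0093]
ee_rot: [1.0, -0.016, -0.0, -0.0]
ft_force: [0.6, 0.1, 1.4]
grip_width: 1.001
```

servo_tool([
  {"travel": [0, 0, 3], "dr": [0, 0, 0]},
  {"travel": [0, 0, 2], "dr": [0, 0, 0]},
  {"travel": [0, 0, 0], "dr": [0, 0, 0]},
])

```text
clock: 14.52
position: [0.4197, 0.2074, 0.0045]
ee_rot: [1.0, -0.016, 0.0, 0.0]
ft_force: [0.9, -0.5, 0.4]
grip_width: 1.002
```

```bash
python3 go.py 419 207.5 2 -1.8
python3 - <<'E'
from h import *
cv2.imwrite("pics/w6.png",manip.camera("wrist"))
c=manip.calibration("wrist")
o=manip.get_obs();T=R.from_quat(o["ee_rot"]).as_matrix()
for s in(-42,42):
  for z in(0,-13): print(s,z,proj("wrist",o["position"]+T@np.array([s,0,z])/1000,c).round(0))
E
```

```text
t 14.53 pos [419.7 207.4   4.5] yaw -1.9 F [ 0.9 -0.5  0.4] grip 1.002
shift [-0.7 -0.1  2.5] turn [ 0.  -0.  -0.1] j7 [ 0.25  0.41 -0.9   2.05  0.42  0.87 -0.92]
-42 0 [[247. 262.]]
-42 -13 [[241. 275.]]
42 0 [[395. 262.]]
42 -13 [[401. 275.]]
```

View pics/w6.png

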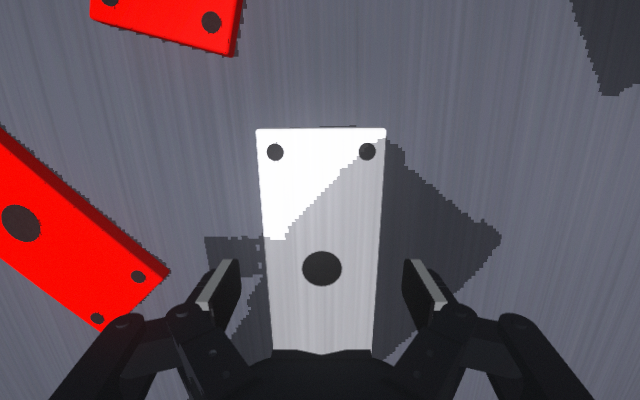

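The plate is centred between the fingers at u≈321, with the tips at (238,262) and (404,262). I'll feel for the bench.

servo_tool([
  {"travel": [0, 0, 1.5], "dr": [0, 0, 0]},
  {"travel": [0, 0, 1.5], "dr": [0, 0, 0]},
  {"travel": [0, 0, 0], "dr": [0, 0, 0]},
])

```text
clock: 14.95
position: [0.4193, 0.2074, 0.001]
ee_rot: [1.0, -0.016, -0.0, 0.0]
ft_force: [0.4, 0.6, -0.0]
grip_width: 1.003
```

servo_tool([
  {"travel": [0, 0, 1.5], "dr": [0, 0, 0]},
  {"travel": [0, 0, 1.5], "dr": [0, 0, 0]},
  {"travel": [0, 0, 0], "dr": [0, 0, 0]},
])

```text
clock: 15.32
position: [0.4193, 0.2075, -0.0019]
ee_rot: [1.0, -0.016, -0.0, 0.0]
ft_force: [0.2, -0.5, 0.6]
grip_width: 1.0
```

servo_tool([
  {"travel": [0, 0, 1.5], "dr": [0, 0, 0]},
  {"travel": [0, 0, 0], "dr": [0, 0, 0]},
  {"travel": [0, 0, 0], "dr": [0, 0, 0]},
  {"travel": [0, 0, 0], "dr": [0, 0, 0]},
  {"travel": [0, 0, 0], "dr": [0, 0, 0]},
], claw=1, squeeze=60)

```text
clock: 15.95
position: [0.4194, 0.2074, -0.003]
ee_rot: [1.0, -0.016, 0.0, 0.0]
ft_force: [-1.9, -1.3, 7.1]
grip_width: 0.7
```

servo_tool([
  {"travel": [0, 0, 0], "dr": [0, 0, 0]},
  {"travel": [0, 0, -4], "dr": [0, 0, 0]},
  {"travel": [0, 0, -6], "dr": [0, 0, 0]},
  {"travel": [0, 0, 0], "dr": [0, 0, 0]},
])

```text
clock: 16.45
position: [0.4197, 0.2075, 0.0071]
ee_rot: [1.0, -0.016, 0.0, -0.0]
ft_force: [0.0, -0.6, -1.6]
grip_width: 0.703
```

```bash
python3 go.py 419 207.5 200 -14.1; python3 pl.py 20|grep wrist
```

```text
t 16.45 pos [419.7 207.5   7.1] yaw -1.9 F [ 0.  -0.6 -1.6] grip 0.703
shift [  -0.6    0.  -192.9] turn [-0.  -0.  12.2] j7 [ 0.25  0.41 -0.9   2.05  0.42  0.88 -0.92]
wrist (array([323., 269.]), 419.5, 218.0, 127.6, 61.3, 88.3)
```

servo_tool([
  {"travel": [0, 0, -10], "dr": [0, 0, 0]},
  {"travel": [0, 0, -30], "dr": [0, 0, 0]},
  {"travel": [0, 0, -50], "dr": [0, 0, 0]},
  {"travel": [0, 0, -50], "dr": [0, 0, 0]},
  {"travel": [0, 0, -35], "dr": [0, 0, 4]},
  {"travel": [0, 0, -15], "dr": [0, 0, 5]},
  {"travel": [0, 0, 0], "dr": [0, 0, 3.2]},
  {"travel": [0, 0, 0], "dr": [0, 0, 0]},
])

```text
clock: 17.55
position: [0.4192, 0.2076, 0.1971]
ee_rot: [0.993, -0.122, 0.0, 0.0]
ft_force: [0.4, -0.5, -3.3]
grip_width: 0.703
```

```bash
python3 go.py 578.8 -9.2 180 -14.1
```

```text
t 17.55 pos [419.2 207.6 197.1] yaw -14.0 F [ 0.4 -0.5 -3.3] grip 0.703
shift [207.3 171.7  17.2] turn [ 0.  -0.   0.1] j7 [ 0.45  0.09 -1.03  1.86  0.08  1.23 -0.85]
```

servo_tool([
  {"travel": [15, 12, 0], "dr": [0, 0, 0]},
  {"travel": [30, 25, 0], "dr": [0, 0, 0]},
  {"travel": [40, 33, 0], "dr": [0, 0, 0]},
  {"travel": [40, 33, 0], "dr": [0, 0, 0]},
  {"travel": [40, 33, 0], "dr": [0, 0, 0]},
  {"travel": [27.3, 23.7, 0], "dr": [0, 0, 0.1]},
  {"travel": [15, 12, 0], "dr": [0, 0, 0]},
  {"travel": [0, 0, 40], "dr": [0, 0, 0]},
  {"travel": [0, 0, 50], "dr": [0, 0, 0]},
  {"travel": [0, 0, 45], "dr": [0, 0, 0]},
  {"travel": [0, 0, 20], "dr": [0, 0, 0]},
  {"travel": [0, 0, 0], "dr": [0, 0, 0]},
])

```text
clock: 19.05
position: [0.5783, -0.0091, 0.0412]
ee_rot: [0.992, -0.123, -0.001, -0.0]
ft_force: [1.1, 0.0, -1.7]
grip_width: 0.703
```

```bash
python3 go.py 578.8 -9.2 15 -14.1; python3 pl.py 54|grep -E "wrist|board"
```

```text
t 19.05 pos [578.3  -9.1  41.2] yaw -14.1 F [ 1.1  0.  -1.7] grip 0.703
shift [ 0.5  0.  26.2] turn [-0.   0.1  0. ] j7 [ 0.54  0.53 -0.75  1.75  0.41  1.03 -0.61]
wrist (array([333., 251.]), 580.5, 2.5, 124.7, 61.3, 76.0)
wrist board (array([323., 162.]), 589.3, 27.2, 108.1, 103.8, -14.2)
top board (array([316., 191.]), 585.3, 21.8, 114.8, 107.9, 76.3)
```

servo_tool([
  {"travel": [0.5, 0, 10], "dr": [0, 0, 0]},
  {"travel": [0.5, 0, 8], "dr": [0, 0, 0]},
  {"travel": [0, 0, 4], "dr": [0, 0, 0]},
  {"travel": [0, 0, 2], "dr": [0, 0, 0]},
  {"travel": [0, 0, 0], "dr": [0, 0, 0]},
])

```text
clock: 19.77
position: [0.5798, -0.0096, 0.0177]
ee_rot: [0.992, -0.123, -0.0, -0.0]
ft_force: [0.3, 1.1, -2.5]
grip_width: 0.699
```

servo_tool([
  {"travel": [0, 0, 1], "dr": [0, 0, 0]},
  {"travel": [0, 0, 0.5], "dr": [0, 0, 0]},
  {"travel": [0, 0, 0], "dr": [0, 0, 0]},
])

```text
clock: 20.15
position: [0.5798, -0.0097, 0.0162]
ee_rot: [0.992, -0.123, 0.0, 0.0]
ft_force: [-0.7, -0.2, -3.1]
grip_width: 0.702
```

servo_tool([
  {"travel": [0, 0, 1], "dr": [0, 0, 0]},
  {"travel": [0, 0, 0.5], "dr": [0, 0, 0]},
  {"travel": [0, 0, 0], "dr": [0, 0, 0]},
])

```text
clock: 20.52
position: [0.5799, -0.0097, 0.0151]
ee_rot: [0.992, -0.123, 0.0, 0.0]
ft_force: [-2.8, -0.5, 4.9]
grip_width: 0.705
```

servo_tool([
  {"travel": [0, 0, 0], "dr": [0, 0, 0]},
  {"travel": [0, 0, 0], "dr": [0, 0, 0]},
  {"travel": [0, 0, 0], "dr": [0, 0, 0]},
  {"travel": [0, 0, -10], "dr": [0, 0, 0]},
  {"travel": [0, 0, -30], "dr": [0, 0, 0]},
  {"travel": [0, 0, -50], "dr": [0, 0, 0]},
  {"travel": [0, 0, -50], "dr": [0, 0, 0]},
  {"travel": [0, 0, -20], "dr": [0, 0, 0]},
  {"travel": [0, 0, 0], "dr": [0, 0, 0]},
  {"travel": [0, 0, 0], "dr": [0, 0, 0]},
], claw=0)

```text
clock: 21.78
position: [0.5791, -0.0099, 0.1734]
ee_rot: [0.992, -0.123, -0.001, 0.0]
ft_force: [-0.4, 0.2, -0.1]
grip_width: 0.997
```

```bash
python3 pl.py 28|grep -E "wrist|board"; python3 go.py 588.3 -291.2 170 5.2
```

```text
wrist (array([371., 347.]), 587.1, -238.6, 60.9, 48.8, -84.4)
wrist (array([322., 185.]), 579.5, -9.4, 148.3, 62.0, 76.2)
wrist board (array([322., 178.]), 580.1, -8.3, 177.5, 109.1, 75.9)
top board (array([316., 189.]), 586.3, 24.8, 108.6, 107.6, -14.2)
t 21.88 pos [579.   -9.8 173.2] yaw -14.1 F [-0.2  0.2 -0.3] grip 0.998
shift [ 77.8 270.6   3.1] turn [  0.    0.1 -19.3] j7 [ 0.6   0.39 -0.82  1.63  0.29  1.26 -0.52]
```

The large plate sits about 1 mm and 0.3° from the board centre. Next is the medium plate.

servo_tool([
  {"travel": [8, 28, 0], "dr": [0, 0, 0]},
  {"travel": [14, 49, 0], "dr": [0, 0, 0]},
  {"travel": [15, 52, 0], "dr": [0, 0, 0]},
  {"travel": [15, 52, 0], "dr": [0, 0, 0]},
  {"travel": [14, 49, 0], "dr": [0, 0, 0]},
  {"travel": [11.8, 40.6, 0], "dr": [0, 0, 0]},
  {"travel": [0, 0, 0], "dr": [0, 0, -10]},
  {"travel": [0, 0, 0], "dr": [0, 0, -9.3]},
  {"travel": [0, 0, 0], "dr": [0, 0, 0]},
])

```text
clock: 23.0
position: [0.5887, -0.2909, 0.1734]
ee_rot: [0.999, 0.044, -0.001, -0.001]
ft_force: [0.6, 0.1, -0.0]
grip_width: 0.995
```

```bash
python3 pl.py 10|grep -E "wrist"; python3 go.py 588.3 -291.2 10 5.2
```

```text
wrist (array([158., 236.]), 397.7, -372.7, 77.1, 43.4, -45.0)
wrist (array([322., 183.]), 589.0, -290.5, 123.9, 52.5, -84.8)
wrist (array([150.,  29.]), 408.6, -147.6, 66.0, 42.4, 74.8)
t 23.1 pos [ 588.9 -290.9  173.9] yaw 4.9 F [-0.5  0.2 -0.2] grip 1.001
shift [ -0.5   0.4 163.9] turn [-0.   0.  -0.3] j7 [ 0.92  0.55 -0.75  1.41  0.37  1.33  0.24]
```

servo_tool([
  {"travel": [0, 0, 40], "dr": [0, 0, -0.3]},
  {"travel": [0, 0, 50], "dr": [0, 0, 0]},
  {"travel": [0, 0, 45], "dr": [0, 0, 0]},
  {"travel": [0, 0, 25], "dr": [0, 0, 0]},
  {"travel": [0, 0, 12.9], "dr": [0, 0, 0]},
  {"travel": [0, 0, 0], "dr": [0, 0, 0]},
  {"travel": [0, 0, 0], "dr": [0, 0, 0]},
])

```text
clock: 23.98
position: [0.59, -0.2913, 0.0032]
ee_rot: [0.999, 0.047, 0.001, 0.001]
ft_force: [-0.0, -0.4, 0.7]
grip_width: 1.002
```

servo_tool([
  {"travel": [0, 0, 0], "dr": [0, 0, 0]},
  {"travel": [0, 0, 0], "dr": [0, 0, 0]},
  {"travel": [0, 0, 0], "dr": [0, 0, 0]},
  {"travel": [0, 0, 0], "dr": [0, 0, 0]},
  {"travel": [0, 0, 0], "dr": [0, 0, 0]},
  {"travel": [0, 0, 0], "dr": [0, 0, 0]},
], claw=1, squeeze=60)

```text
clock: 24.72
position: [0.5896, -0.2914, 0.0031]
ee_rot: [0.999, 0.047, 0.001, 0.0]
ft_force: [-2.1, 0.3, 7.9]
grip_width: 0.577
```

servo_tool([
  {"travel": [0, 0, -4], "dr": [0, 0, 0]},
  {"travel": [0, 0, -6], "dr": [0, 0, 0]},
  {"travel": [0, 0, -5], "dr": [0, 0, 0]},
  {"travel": [0, 0, 0], "dr": [0, 0, 0]},
  {"travel": [0, 0, 0], "dr": [0, 0, 0]},
])

```text
clock: 25.35
position: [0.589, -0.2911, 0.0167]
ee_rot: [0.999, 0.048, -0.0, 0.0]
ft_force: [0.5, 0.8, -2.2]
grip_width: 0.58
```

```bash
python3 go.py 588.3 -291.2 160 -13.9; python3 pl.py 25|grep wrist
python3 - <<'E'
from h import *
cv2.imwrite("pics/w7.png",manip.camera("wrist"))
E
```

```text
t 25.35 pos [ 589.  -291.1   16.7] yaw 5.4 F [ 0.5  0.8 -2.2] grip 0.58
shift [  -0.7    0.  -143.3] turn [ 0.   0.  19.3] j7 [ 0.88  0.7  -0.69  1.54  0.48  1.08  0.17]
wrist (array([321., 247.]), 588.6, -288.6, 123.0, 51.2, -84.8)
```

View pics/w7.png

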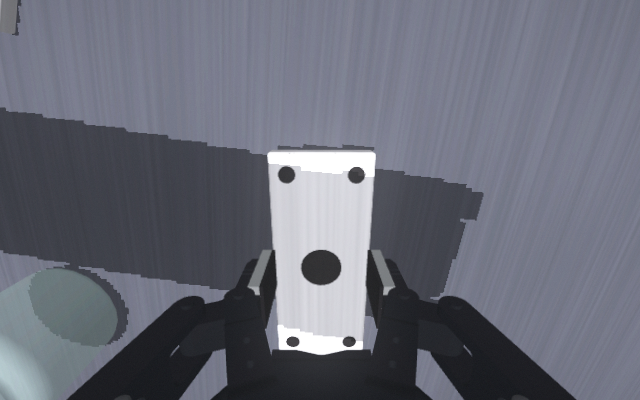

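The medium plate is gripped level at its middle hole. I'll carry it to the stack.

servo_tool([
  {"travel": [0, 0, -10], "dr": [0, 0, 0]},
  {"travel": [0, 0, -30], "dr": [0, 0, 0]},
  {"travel": [0, 0, -45], "dr": [0, 0, 0]},
  {"travel": [0, 0, -40], "dr": [0, 0, 4]},
  {"travel": [0, 0, -18], "dr": [0, 0, 7]},
  {"travel": [0, 0, 0], "dr": [0, 0, 6]},
  {"travel": [0, 0, 0], "dr": [0, 0, 2.2]},
  {"travel": [0, 0, 0], "dr": [0, 0, 0]},
])

```text
clock: 26.5
position: [0.589, -0.2909, 0.1598]
ee_rot: [0.993, -0.119, -0.0, 0.0]
ft_force: [0.3, 0.2, -2.2]
grip_width: 0.577
```

```bash
python3 go.py 579.6 -10 60 -13.8
```

```text
t 26.5 pos [ 589.  -290.9  159.8] yaw -13.7 F [ 0.3  0.2 -2.2] grip 0.577
shift [ -75.5 -270.8   99.8] turn [0.  0.  0.1] j7 [ 0.88  0.54 -0.69  1.43  0.35  1.3  -0.07]
```

servo_tool([
  {"travel": [-5, -18, 0], "dr": [0, 0, 0]},
  {"travel": [-10, -36, 0], "dr": [0, 0, 0]},
  {"travel": [-15, -54, 0], "dr": [0, 0, 0]},
  {"travel": [-15, -54, 0], "dr": [0, 0, 0]},
  {"travel": [-15, -54, 0], "dr": [0, 0, 0]},
  {"travel": [-10.5, -36.8, 0], "dr": [0, 0, 0]},
  {"travel": [-5, -18, 0], "dr": [0, 0, 0]},
  {"travel": [0, 0, 30], "dr": [0, 0, 0]},
  {"travel": [0, 0, 45], "dr": [0, 0, 0]},
  {"travel": [0, 0, 25], "dr": [0, 0, 0]},
  {"travel": [0, 0, 0], "dr": [0, 0, 0]},
  {"travel": [0, 0, 0], "dr": [0, 0, 0]},
])

```text
clock: 28.0
position: [0.5808, -0.0102, 0.061]
ee_rot: [0.993, -0.12, 0.001, -0.0]
ft_force: [-0.2, 0.1, -0.2]
grip_width: 0.578
```

```bash
python3 go.py 579.6 -10 31 -13.8; python3 pl.py 66|grep wrist
```

```text
t 28.0 pos [580.8 -10.2  61. ] yaw -13.8 F [-0.2  0.1 -0.2] grip 0.578
shift [-1.3  0.1 30. ] turn [-0.  -0.1  0. ] j7 [ 0.55  0.51 -0.76  1.73  0.4   1.06 -0.59]
wrist (array([320., 218.]), 582.0, -3.1, 137.7, 51.9, 76.1)
wrist board (array([320., 164.]), 588.0, 22.1, 114.6, 108.3, 75.9)
```

servo_tool([
  {"travel": [-1.2, 0, 12], "dr": [0, 0, 0]},
  {"travel": [0, 0, 8], "dr": [0, 0, 0]},
  {"travel": [0, 0, 4], "dr": [0, 0, 0]},
  {"travel": [0, 0, 2], "dr": [0, 0, 0]},
  {"travel": [0, 0, 0], "dr": [0, 0, 0]},
])

```text
clock: 28.72
position: [0.579, -0.0098, 0.0338]
ee_rot: [0.993, -0.12, -0.0, 0.0]
ft_force: [0.3, 0.3, -1.8]
grip_width: 0.576
```

servo_tool([
  {"travel": [0, 0, 1], "dr": [0, 0, 0]},
  {"travel": [0, 0, 0.5], "dr": [0, 0, 0]},
  {"travel": [0, 0, 0], "dr": [0, 0, 0]},
])

```text
clock: 29.1
position: [0.579, -0.0099, 0.0323]
ee_rot: [0.993, -0.12, 0.0, 0.0]
ft_force: [-0.3, 0.5, -0.8]
grip_width: 0.579
```

servo_tool([
  {"travel": [0, 0, 1], "dr": [0, 0, 0]},
  {"travel": [0, 0, 0.5], "dr": [0, 0, 0]},
  {"travel": [0, 0, 0], "dr": [0, 0, 0]},
])

```text
clock: 29.48
position: [0.579, -0.0099, 0.0311]
ee_rot: [0.993, -0.12, 0.0, 0.0]
ft_force: [-2.3, -1.0, 4.4]
grip_width: 0.578
```

servo_tool([
  {"travel": [0, 0, 0], "dr": [0, 0, 0]},
  {"travel": [0, 0, 0], "dr": [0, 0, 0]},
  {"travel": [0, 0, 0], "dr": [0, 0, 0]},
  {"travel": [0, 0, 0], "dr": [0, 0, 0]},
  {"travel": [0, 0, -10], "dr": [0, 0, 0]},
  {"travel": [0, 0, -30], "dr": [0, 0, 0]},
  {"travel": [0, 0, -50], "dr": [0, 0, 0]},
  {"travel": [0, 0, -50], "dr": [0, 0, 0]},
  {"travel": [0, 0, -15], "dr": [0, 0, 0]},
  {"travel": [0, 0, 0], "dr": [0, 0, 0]},
  {"travel": [0, 0, 0], "dr": [0, 0, 0]},
], claw=0)

```text
clock: 30.85
position: [0.5782, -0.01, 0.1844]
ee_rot: [0.993, -0.12, -0.001, 0.0]
ft_force: [0.2, -0.7, -0.4]
grip_width: 0.998
```

```bash
python3 go.py 412 -131.7 170 -15.3; python3 pl.py 38|grep wrist;python3 - <<'E'
from h import *
cv2.imwrite("pics/w8.png",manip.camera("wrist"))
E
```

```text
t 30.85 pos [578.2 -10.  184.4] yaw -13.7 F [ 0.2 -0.7 -0.4] grip 0.998
shift [-132.5  157.7   14.7] turn [0.  0.1 1.6] j7 [ 0.61  0.37 -0.83  1.62  0.28  1.28 -0.51]
wrist (array([323., 182.]), 580.0, -7.1, 144.3, 59.8, 76.3)
wrist (array([531., 112.]), 817.8, 13.6, 125.0, 74.7, -1.2)
wrist board (array([323., 176.]), 580.1, -8.7, 178.6, 109.2, 75.8)
```

View pics/w8.png

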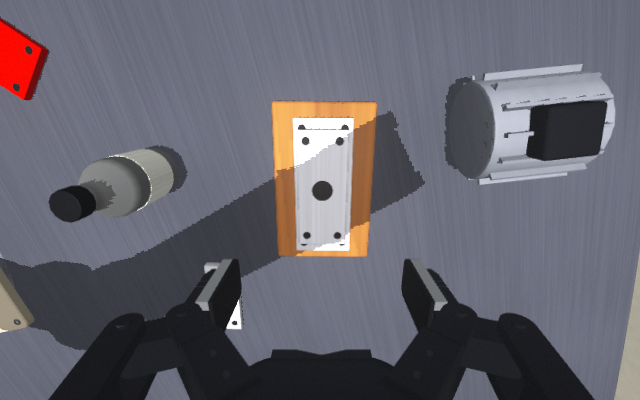

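The medium plate sits centred on the large one, with its holes at (305,141), (340,141), (307,235) and (338,235). I'll pin down its centre from those dots.

Run:
```python
from h import *
c=manip.calibration("wrist");im=cv2.imread("pics/w8.png");g=cv2.cvtColor(im,cv2.COLOR_BGR2GRAY)
n,l,s,ce=cv2.connectedComponentsWithStats((g[120:260,285:360]<80).astype(np.uint8))
for i in range(1,n):
    if s[i,4]>8:
        p=ce[i]+[285,120];print(p.round(1),s[i,4],"z38",(ray("wrist",p,.038,c)*1000).round(1)[0,:2],"z28",(ray("wrist",p,.028,c)*1000).round(1)[0,:2])
```

```text
[301.2 126.9] 20 z38 [574.4  59.1] z28 [573.6  58.7]
[344.6 126.9] 18 z38 [616.  49.] z28 [616.6  48.2]
[305.1 140.2] 34 z38 [574.9  45.7] z28 [574.1  44.9]
[339.2 140.8] 39 z38 [607.9  37.1] z28 [608.2  36. ]
[321.9 190.2] 290 z38 [578.9  -8.6] z28 [578.3 -11.3]
[306.5 234.8] 29 z38 [550.2 -54.5] z28 [548.6 -58.8]
[337. 235.] 27 z38 [583.1 -62.8] z28 [582.6 -67.4]
```

servo_tool([
  {"travel": [-12, 14, 0], "dr": [0, 0, 0]},
  {"travel": [-24, 29, 0], "dr": [0, 0, 0]},
  {"travel": [-33, 39, 0], "dr": [0, 0, 0]},
  {"travel": [-33, 39, 0], "dr": [0, 0, 0]},
  {"travel": [-20, 25, 5], "dr": [0, 0, 1.6]},
  {"travel": [-10.5, 11.7, 10], "dr": [0, 0, 0]},
  {"travel": [0, 0, 0], "dr": [0, 0, 0]},
  {"travel": [0, 0, 0], "dr": [0, 0, 0]},
])

```text
clock: 32.0
position: [0.4132, -0.1305, 0.171]
ee_rot: [0.991, -0.133, 0.0, -0.0]
ft_force: [0.5, 0.1, 0.1]
grip_width: 1.001
```

```bash
python3 go.py 412 -131.7 2 -15.3; python3 pl.py 10|grep wrist
```

```text
t 32.0 pos [ 413.2 -130.5  171. ] yaw -15.3 F [0.5 0.1 0.1] grip 1.001
shift [ -0.9   1.6 169. ] turn [-0. -0.  0.] j7 [ 1.   -0.01 -0.78  1.98 -0.01  1.17 -0.04]
wrist (array([ 31., 240.]), 50.1, -93.4, 130.6, 54.9, 6.9)
wrist (array([321., 186.]), 412.8, -130.6, 98.1, 41.7, 74.7)
wrist (array([452.,  53.]), 580.2, -38.0, 96.1, 66.2, 76.2)
wrist board (array([455.,  68.]), 568.8, -43.4, 112.2, 107.9, -14.1)
```

servo_tool([
  {"travel": [-0.4, 0, 40], "dr": [0, 0, 0]},
  {"travel": [0, 0, 50], "dr": [0, 0, 0]},
  {"travel": [0, 0, 40], "dr": [0, 0, 0]},
  {"travel": [0, 0, 25], "dr": [0, 0, 0]},
  {"travel": [0, 0, 11], "dr": [0, 0, 0]},
  {"travel": [0, 0, 0], "dr": [0, 0, 0]},
  {"travel": [0, 0, 0], "dr": [0, 0, 0]},
])

```text
clock: 32.98
position: [0.413, -0.1312, 0.0058]
ee_rot: [0.991, -0.133, 0.001, 0.0]
ft_force: [0.6, -0.1, 0.3]
grip_width: 1.002
```

servo_tool([
  {"travel": [0, 0, 0], "dr": [0, 0, 0]},
  {"travel": [0, 0, 0], "dr": [0, 0, 0]},
  {"travel": [0, 0, 0], "dr": [0, 0, 0]},
  {"travel": [0, 0, 0], "dr": [0, 0, 0]},
  {"travel": [0, 0, 0], "dr": [0, 0, 0]},
  {"travel": [0, 0, 0], "dr": [0, 0, 0]},
], claw=1, squeeze=60)

```text
clock: 33.72
position: [0.4124, -0.1313, 0.0057]
ee_rot: [0.991, -0.134, 0.0, 0.0]
ft_force: [-4.1, 1.9, 13.7]
grip_width: 0.46
```

servo_tool([
  {"travel": [0, 0, -4], "dr": [0, 0, 0]},
  {"travel": [0, 0, -6], "dr": [0, 0, 0]},
  {"travel": [0, 0, -5], "dr": [0, 0, 0]},
  {"travel": [0, 0, 0], "dr": [0, 0, 0]},
  {"travel": [0, 0, 0], "dr": [0, 0, 0]},
])

```text
clock: 34.35
position: [0.4121, -0.1311, 0.0198]
ee_rot: [0.991, -0.134, 0.0, 0.0]
ft_force: [-0.3, 0.8, -1.2]
grip_width: 0.458
```

```bash
python3 go.py 412.8 -130.6 165 -13.9; python3 pl.py 25|grep wrist
```

```text
t 34.35 pos [ 412.1 -131.1   19.8] yaw -15.4 F [-0.3  0.8 -1.2] grip 0.458
shift [   0.6   -0.6 -145.2] turn [ 0.  -0.  -1.5] j7 [ 0.93  0.25 -0.77  2.13  0.23  0.84 -0.25]
wrist (array([321., 254.]), 412.1, -129.5, 99.4, 41.0, 75.0)
wrist (array([590.,  57.]), 562.3, -60.3, 50.5, 44.2, -13.6)
```

servo_tool([
  {"travel": [0, 0, -10], "dr": [0, 0, 0]},
  {"travel": [0, 0, -30], "dr": [0, 0, 0]},
  {"travel": [0, 0, -45], "dr": [0, 0, 0]},
  {"travel": [0, 0, -40], "dr": [0, 0, -1.5]},
  {"travel": [0, 0, -20], "dr": [0, 0, 0]},
  {"travel": [0, 0, 0], "dr": [0, 0, 0]},
  {"travel": [0, 0, 0], "dr": [0, 0, 0]},
])

```text
clock: 35.33
position: [0.4116, -0.1309, 0.164]
ee_rot: [0.993, -0.121, -0.0, -0.0]
ft_force: [-0.1, 0.4, -1.3]
grip_width: 0.457
```

```bash
python3 go.py 579 -9.4 70 -13.9
```

```text
t 35.33 pos [ 411.6 -130.9  164. ] yaw -13.8 F [-0.1  0.4 -1.3] grip 0.457
shift [ 133.6 -158.    93.9] turn [-0.   0.1  0.1] j7 [ 1.03 -0.   -0.81  1.99 -0.    1.15 -0.02]
```

servo_tool([
  {"travel": [10, -12, 0], "dr": [0, 0, 0]},
  {"travel": [22, -26, 0], "dr": [0, 0, 0]},
  {"travel": [32, -38, 0], "dr": [0, 0, 0]},
  {"travel": [32, -38, 0], "dr": [0, 0, 0]},
  {"travel": [24, -28, 0], "dr": [0, 0, 0]},
  {"travel": [13.6, -16, 0], "dr": [0, 0, 0]},
  {"travel": [0, 0, 20], "dr": [0, 0, 0]},
  {"travel": [0, 0, 40], "dr": [0, 0, 0]},
  {"travel": [0, 0, 24], "dr": [0, 0, 0]},
  {"travel": [0, 0, 10], "dr": [0, 0, 0]},
  {"travel": [0, 0, 0], "dr": [0, 0, 0]},
  {"travel": [0, 0, 0], "dr": [0, 0, 0]},
])

```text
clock: 36.83
position: [0.5801, -0.0097, 0.0716]
ee_rot: [0.993, -0.121, 0.001, -0.0]
ft_force: [-0.2, -0.3, -1.0]
grip_width: 0.456
```

```bash
python3 go.py 579 -9.4 46 -13.9
```

```text
t 36.83 pos [580.1  -9.7  71.6] yaw -13.9 F [-0.2 -0.3 -1. ] grip 0.456
shift [-1.2 -0.  25.6] turn [-0.  -0.1  0. ] j7 [ 0.6   0.51 -0.83  1.72  0.42  1.09 -0.61]
```

servo_tool([
  {"travel": [-0.8, 0, 12], "dr": [0, 0, 0]},
  {"travel": [-0.4, 0, 7], "dr": [0, 0, 0]},
  {"travel": [0, 0, 4], "dr": [0, 0, 0]},
  {"travel": [0, 0, 2], "dr": [0, 0, 0]},
  {"travel": [0, 0, 0], "dr": [0, 0, 0]},
])

```text
clock: 37.45
position: [0.5786, -0.0093, 0.0458]
ee_rot: [0.993, -0.121, 0.0, -0.0]
ft_force: [0.4, -0.6, -1.1]
grip_width: 0.455
```

servo_tool([
  {"travel": [0, 0, 1], "dr": [0, 0, 0]},
  {"travel": [0, 0, 0.5], "dr": [0, 0, 0]},
  {"travel": [0, 0, 0], "dr": [0, 0, 0]},
])

```text
clock: 37.83
position: [0.5785, -0.0093, 0.0443]
ee_rot: [0.993, -0.121, 0.0, 0.0]
ft_force: [-0.8, -0.5, -1.7]
grip_width: 0.451
```

servo_tool([
  {"travel": [0, 0, 0.8], "dr": [0, 0, 0]},
  {"travel": [0, 0, 0.5], "dr": [0, 0, 0]},
  {"travel": [0, 0, 0], "dr": [0, 0, 0]},
])

```text
clock: 38.2
position: [0.5786, -0.0093, 0.0438]
ee_rot: [0.993, -0.121, 0.0, 0.0]
ft_force: [-4.5, -0.4, 8.7]
grip_width: 0.456
```

Contact; I'll release, retreat upwards and check.

servo_tool([
  {"travel": [0, 0, 0], "dr": [0, 0, 0]},
  {"travel": [0, 0, 0], "dr": [0, 0, 0]},
  {"travel": [0, 0, 0], "dr": [0, 0, 0]},
  {"travel": [0, 0, 0], "dr": [0, 0, 0]},
  {"travel": [0, 0, -10], "dr": [0, 0, 0]},
  {"travel": [0, 0, -30], "dr": [0, 0, 0]},
  {"travel": [0, 0, -50], "dr": [0, 0, 0]},
  {"travel": [0, 0, -50], "dr": [0, 0, 0]},
  {"travel": [0, 0, -10], "dr": [0, 0, 0]},
  {"travel": [0, 0, 0], "dr": [0, 0, 0]},
  {"travel": [0, 0, 0], "dr": [0, 0, 0]},
], claw=0)

```text
clock: 39.58
position: [0.5778, -0.0095, 0.1916]
ee_rot: [0.993, -0.121, -0.001, 0.0]
ft_force: [-0.8, 0.5, -0.3]
grip_width: 0.999
```

Run:
```python
from h import *
c=manip.calibration("wrist");im=manip.camera("wrist");g=cv2.cvtColor(im,cv2.COLOR_BGR2GRAY)
print(manip.get_obs()["position"],manip.get_obs()["ft_force"])
n,l,s,ce=cv2.connectedComponentsWithStats((g[110:270,280:365]<80).astype(np.uint8))
for i in range(1,n):
    if s[i,4]>8:
        p=ce[i]+[280,110];print(p.round(1),s[i,4],*[(ray("wrist",p,z,c)*1000).round(1)[0,:2] for z in (.048,.038,.028)])
sc=manip.camera("scene");cv2.imwrite("pics/f9.png",np.hstack([cv2.resize(im[80:290,220:430],(400,400)),cv2.resize(sc[210:370,320:480],(400,400),interpolation=cv2.INTER_CUBIC)]))
```

```text
[ 0.57773339 -0.00945607  0.19153458] [-0.19811437  0.10645333 -0.39202691]
[302.1 126.8] 21 [575.2  59.4] [574.4  59. ] [573.6  58.6]
[344.5 126.9] 19 [615.2  49.5] [615.8  48.7] [616.5  48. ]
[306.  139.1] 24 [575.9  47.1] [575.1  46.3] [574.4  45.5]
[339.3 139.3] 26 [607.8  39.1] [608.1  38. ] [608.5  36.9]
[310.1 153.9] 35 [576.1  32. ] [575.4  30.7] [574.6  29.3]
[334. 154.] 39 [599.4  26.2] [599.4  24.6] [599.5  23.1]
[322.  191.3] 298 [578.4  -8.6] [577.7 -11.4] [577.1 -14.2]
[310.9 225.9] 34 [557.4 -43.8] [556.  -47.7] [554.6 -51.7]
[333.1 225.7] 33 [580.9 -49.3] [580.3 -53.5] [579.7 -57.7]
[281.7 254.6] 14 [516.5 -70. ] [513.7 -74.9] [510.9 -79.9]
```

View pics/f9.png

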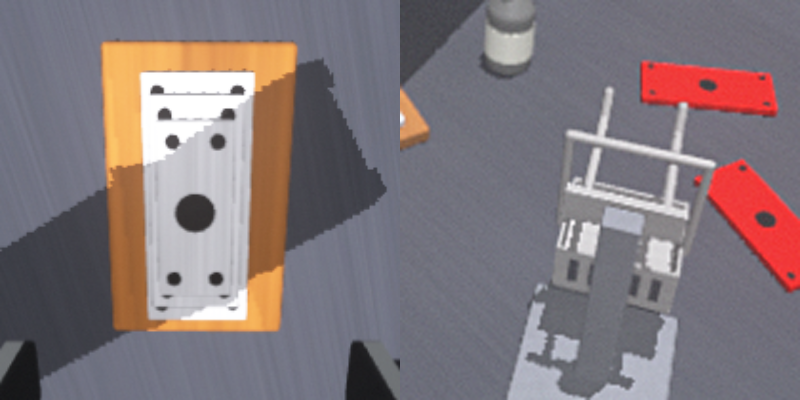

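The pile is square and centred, and the basket hangs on both prongs. I'll hand it in.

```bash
python3 -c "
from workcell import manip
print(manip.hand_in())"
```

```text
the job is handed in; nothing more can be done
None
```

The job is done and handed in at about 40 s of the 72 s allowed. The basket hangs by its bar on both prongs, and the three plates are stacked on the board, largest at the bottom.

**Basket:** I released it at (564, 355) mm against a seat estimate of (565, 354) mm. The last scene picture shows it upright on both prongs with the gripper clear.

**Stack (measured by wrist camera):**

| Item | Centre, mm | Long-edge angle |
|---|---|---|
| Board | (580.1, −8.5) | 75.9° |
| Large plate | (579.5, −9.4) | 76.2° |
| Medium plate | (579.0, −8.6) | 76.2° |
| Small plate | (578.5, −8.7) | 76.2° |

- **Fit:** each plate is within about 1 mm and 0.3° of the one below. I lowered each one until the force reading showed contact before opening the fingers.
- **Left alone:** the bottle, the jar, the motor and the red plates were not touched.

**Limits of the checks:**
- I re-measured the large and medium plates before adding the next one. After the small plate I measured only that plate's centre and looked at the picture.
- The top camera and the wrist camera differed by about 2 mm on the board's position. I used the wrist value.
- I viewed 12 pictures, two over the budget of 10.
- No check failed.

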